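# Discard a spent sample tube through the sprung flap of the bench bin

### The arm

A 6-joint arm with a two-finger parallel gripper is mounted at the origin on the work surface. World frame = base frame: x ahead of the robot, y to its left, z up, the work surface at z = 0. Lengths are in m, angles in degrees, forces in N, time in s.
With the tool pointing down it reaches from about 0.275 to 0.825 m from the base axis. Payload 4.9 kg.
Tool frame: the origin (TCP) lies at the very end of the fingers, on their centre line; the grasp point (between the pads) lies 19 mm behind it; x points along the fingers, z is the direction in which the jaws open and shut, and the axes are right-handed (so a half turn about x gives the same grasp; the last joint's range is limited). The gripper opens to 85 mm and grips with 20 to 120 N. Pads are 22 mm wide; open, the fingers measure 114 mm over their backs; the gripper's body (76 mm by 85 mm) begins 54 mm behind the grasp point. The pads swing forward as they close: fully open they stand 13 mm farther back than shut.
Start: joints at [67.254, 18.69, -11.035, 60.275, 0, 82.311], TCP at [0.143, 0.531, 0.231] pointing down, gripper open.
Joint ranges: [-152.03, 152.03], [-55.5, 102.48], [-74.3, 77.21], [-110.64, 120.58], [-84.22, 78.4], [-180, 180]. Speed limits (degrees/s): [147.25, 147.25, 180, 180, 180, 180].

### API

Orientations are given as [roll, pitch, yaw] about the fixed x, y, z axes, in that order (R = Rz(yaw) Ry(pitch) Rx(roll)).
In Python, from bench import robot, solve_ik, readout, imaging gives the robot as it stands. Calls block until the motion is done:
- robot.reach(position, orientation): joint-space move of the TCP to a pose.
- robot.move_straight(position, attitude=None, feed=0.15, contact_N=None): straight line of the TCP; attitude=None keeps the orientation; feed is the mean speed in m/s. With contact_N (N) it stops when the force on the tool has changed by that much, and returns True; else False.
- robot.goto_joints(angles): joint-space move.
- robot.open_gripper() and robot.clamp(strength=None): open the fingers fully, or close them until they stop; strength is the grip in N (None keeps the last).
- robot.pause(seconds).
- solve_ik(position, orientation): joint angles nearest the present ones, or None.
- readout.state(): the state.
- imaging.read_camera(name): name is "scene" or "top" or "wrist"; returns a dict with "pixels" (480x640x3 uint8, red, green, blue), "depth" (480x640 float32, m along the optical axis (not along the pixel's ray), 0 where there is no reading), "mtx" (3x3 intrinsics, pixels), "distortion" ([k1, k2, p1, p2, k3] as OpenCV has them; the pictures are not rectified), "rvec" (rotation vector, rad) and "tvec" (3), from world to camera coordinates, as OpenCV has them. Camera axes: x right, y down, z forward; pixel columns grow to the right and rows downward; lengths in m; the calibration is good to about 2 mm. A picture is of the moment at which its call begins.
A pose or a line that the arm cannot do raises robot.MotionError and nothing moves.
- robot.finish_job(): hands the job in, once; it reports no verdict.
Trained networks look in a picture, given as the dict that the camera call returned (one of the last four; its "shot" number tells which), for a name from the list of things; names that differ only in an ending like _2 or _b are one class to them, and where a whole thing is asked for, a point or a joint stands for the part that bears it (a point fixed in the world has none). Each returns a list of dicts, best first, with "confidence" (0 to 1); they miss things now and then, are a little off and sometimes report something else, mostly with a low value. They report only what shows in the picture. A call takes as long as a camera call.
- imaging.spot_in(picture, target): "extent" ([left, top, right, bottom] in pixels, round what is visible of it).
- imaging.outline_of(picture, target): "mask" (480x640 bool, what is visible of it) and "extent" ([left, top, right, bottom] in pixels, round what is visible of it).
The state is a dict: "t": time; "qpos": joint angles; "qvel": joint speeds; "joint_efforts": joint torques, N m; "tool_pos": TCP position; "eef_rot": TCP orientation; "ft_force": force on the tool from outside, world axes, zero at the start; "wrist_torque": the same for the moment, N m; "width": finger opening in m.
Only numpy, scipy, OpenCV 4.12 (cv2) and the standard library are available. Lean on these libraries where they do the work, as an engineer would, in place of code of your own. Each camera call takes 0.05 s, during which the arm holds its last target.

### The job

Take the spent tube with the magenta cap out of the white rack and push it right in through the sprung grey flap of the yellow discard bin, so that the flap snaps shut behind it. Do not drive the fingers hard against the bin or shove it out of its place, and leave the two blue-capped tubes, the timer and the bottle where they are.

Things in the scene. Friction and masses are not known exactly. Their poses are not given: they have to be found in the camera images.
- spent_mid (a point): Centre of the spent tube (magenta cap), half-way up. Rigid, 118 mm long, 35 to 100 g; its z axis runs from the conical foot (59 mm below this point) to the flat cap top (59 mm above). Body 29 mm diameter; cap 35 mm diameter, 20 mm high. At the start it stands upright in the rack, its upper 63 mm clear of it; the next tube stands two cells (76 mm) away along the rack's y.
- blue_a_mid (a point): Centre of a blue-capped tube of the same size, standing in the rack; it stays there.
- blue_b_mid (a point): Centre of the other blue-capped tube of the same size, standing in the rack; it stays there.
- rack: White grid rack, fixed, 82 (x) x 196 (y) x 60 mm high, origin at the centre of its underside. 2 x 5 square cells at 38 mm pitch, 32 mm wide, floor 5 mm above the bench. The three tubes stand in three of the cells (columns 1, 3 and 5), in any order.
- mouth (a point): Centre of the bin's opening, on the outer face of its sloping front panel, 165 mm above the bench; axes as the bin's (z up). The panel rises towards +x at 30 degrees to the level; the way in, square to it, is (0.5, 0, -0.866). Opening 60 mm wide (y), 44 mm up the slope, red bezel; a lip reaches 22 mm in below its lower edge. The tube and shut fingers pass, fingers around the cap do not.
- flap (a joint): Angle (rad) of the grey flap, 45 mm long, behind the opening: 0 shut, up to 1.5 as it swings inwards about the opening's upper edge; a spring shuts it (5 N at its middle opens it; some 10 N to push the tube past). Let go half-way in, the tube usually stays pinched, its cap jutting out and leaning back until nearly upright; push it on by the cap until the cap is about 28 mm inside the panel.
- bin: Yellow bench-top discard bin with a weighted base, free-standing, 2 kg, 220 (x) x 190 (y) x 205 mm high, origin at the centre of its underside, x axis from front to back: tub with a wedge-shaped hood that starts at the red seam, 130 mm high at the front. The mouth lies 49 mm in front (-x) of its origin. Walls 4 mm; empty, with room for the whole tube. A hard sideways push slides it.
- timer_mid (a point): Centre of a white bench timer, 62 x 85 x 35 mm, a loose bystander.
- bottle_mid (a point): Centre of a white bottle, 54 mm diameter, 100 mm high, a loose bystander.

How it is judged (in metres and radians):
On the way, in this order (a step that is already met when the one before it is completed fails the run):
1. the spent tube has been lifted out of the rack (z of spent_mid in the frame of rack above 0.13 m), for 0.1 s.
2. the spent tube pushes the flap open (value of joint flap above 0.6 rad and contact force between spent and bin above 0.2 N), for 0.05 s.
At the end, for the whole second after the job is handed in: The spent tube lies at rest inside the bin, the flap is shut (within 0.06 rad), the bin stands upright within 25 mm of where it was, the blue-capped tubes are still in their cells (within 15 mm), and the timer and the bottle are within 20 mm of where they were (x of spent_mid in the frame of bin between -0.106 and 0.106 m and y of spent_mid in the frame of bin between -0.091 and 0.091 m and z of spent_mid in the frame of bin between 0 and 0.11 m and value of joint flap below 0.06 rad and linear speed of spent below 0.03 m/s and distance of bin from where it was at the start of the episode below 0.025 m and angle between bin's own z axis and vertical below 0.05 rad and distance of each of blue_a_mid, blue_b_mid from where it was at the start of the episode below 0.015 m and distance of each of timer_mid, bottle_mid from where it was at the start of the episode below 0.02 m); the robot touches nothing.
It fails at once if the bin is shoved out of place or tipped (distance of bin from where it was at the start of the episode above 0.03 m or angle between bin's own z axis and vertical above 0.12 rad).
It fails at once if a blue-capped tube, the timer or the bottle is disturbed (distance of any of blue_a_mid, blue_b_mid from where it was at the start of the episode above 0.02 m or distance of any of timer_mid, bottle_mid from where it was at the start of the episode above 0.03 m).
It fails at once if the fingers are driven against the bin with more than 30 N (contact force between the fingers and bin above 30 N).
It also fails if it takes over 54 s, if anything falls off the work surface, if the arm or the gripper's body presses on something with over 40 N, if the wrist force passes 120 N, or if a joint passes its speed limit or range.

## Working session

There is one attempt and no reset: what is moved stays moved. The work goes in short steps, each a Python script; the robot and the scene stay as the last script left them, time stands still between calls to the robot, and variables do not carry over. Pictures are saved under pics/ and viewed, and the job is handed in when it is done.

```bash
mkdir -p pics
cat > h.py <<'E'
import numpy as np, cv2
from scipy.spatial.transform import Rotation as Rn
from bench import robot, solve_ik, readout, imaging
def save(p,n): cv2.imwrite('pics/'+n+'.png',p['pixels'][:,:,::-1])
def cloud(p):
    d=p['depth'];v,u=np.mgrid[0:480,0:640]
    n=cv2.undistortPoints(np.stack([u.ravel(),v.ravel()],1).astype(np.float64)[:,None],np.array(p['mtx']),np.array(p['distortion']))[:,0]
    z=d.ravel();c=np.c_[n*z[:,None],z]
    R=cv2.Rodrigues(np.array(p['rvec'],float))[0]
    w=(c-np.array(p['tvec']).ravel())@R
    w[z==0]=np.nan
    return w.reshape(480,640,3)
E
python3 - <<'E'
from h import *
print(readout.state())
for n in ['scene','top']:
    p=imaging.read_camera(n);save(p,n+'0');w=cloud(p);np.savez(n+'0.npz',w=w,px=p['pixels'])
    for t in ['spent_mid','blue_a_mid','rack','bin','flap','timer_mid','bottle_mid']:
        for r in imaging.outline_of(p,t)[:3]:
            m=r['mask'];q=w[m];q=q[~np.isnan(q[:,0])]
            print(n,t,round(r['confidence'],2),np.round(r['extent']),np.round(np.median(q,0),3) if len(q) else None,np.round(np.percentile(q,[2,98],axis=0),3).tolist() if len(q) else None)
E
```

```text
{'t': 0.0, 'qpos': array([ 6.72551773e+01,  1.87309869e+01, -1.10911849e+01,  6.02760020e+01,
       -7.80625619e-04,  8.23123795e+01]), 'qvel': array([ 0.06237384, -0.18494926,  0.08030037,  0.02999014, -0.08740472,
       -0.00731079]), 'joint_efforts': array([-1.19671204e-03, -4.43402982e+01,  2.62438059e+01,  1.53297413e-02,
       -2.15158693e-04,  3.99593063e-06]), 'tool_pos': array([0.14263267, 0.53057987, 0.23051862]), 'eef_rot': array([ 172.76795496,   89.90182312, -112.28924658]), 'ft_force': array([-0.48547078, -0.06568028,  0.1395669 ]), 'wrist_torque': array([-0.02820314, -0.0176193 ,  0.00226958]), 'width': 0.08543144814819452}
scene spent_mid 0.6 [284. 147. 298. 178.] [ 0.611 -0.198  0.119] [[0.595, -0.22, 0.058], [0.626, -0.19, 0.128]]
scene blue_a_mid 0.91 [308. 173. 330. 202.] [ 0.561 -0.131  0.116] [[0.543, -0.156, 0.045], [0.577, -0.122, 0.127]]
scene rack 0.62 [271. 131. 329. 219.] [ 0.593 -0.189  0.05 ] [[0.541, -0.301, 0.006], [0.643, -0.11, 0.065]]
scene rack 0.16 [306. 174. 324. 203.] [ 0.561 -0.13   0.12 ] [[0.544, -0.156, 0.059], [0.575, -0.122, 0.127]]
sce
[... 828 characters left out ...]
35  0.123] [[0.545, -0.153, 0.05], [0.576, -0.121, 0.127]]
top rack 0.73 [376. 191. 477. 250.] [ 0.593 -0.202  0.044] [[0.543, -0.299, 0.002], [0.64, -0.111, 0.066]]
top bin 0.73 [126. 166. 261. 308.] [0.561 0.24  0.19 ] [[0.448, 0.146, 0.054], [0.667, 0.342, 0.209]]
top flap 0.7 [177. 252. 211. 272.] [0.511 0.241 0.16 ] [[0.492, 0.215, 0.006], [0.529, 0.268, 0.172]]
top timer_mid 0.96 [310. 271. 353. 304.] [ 0.455 -0.008  0.032] [[0.422, -0.048, 0.001], [0.487, 0.033, 0.042]]
top timer_mid 0.47 [375. 190. 480. 248.] [ 0.593 -0.205  0.042] [[0.543, -0.299, 0.001], [0.64, -0.11, 0.066]]
top bottle_mid 0.73 [307. 152. 333. 183.] [0.692 0.008 0.1  ] [[0.673, -0.016, 0.022], [0.72, 0.03, 0.104]]
```

View pics/scene0.png

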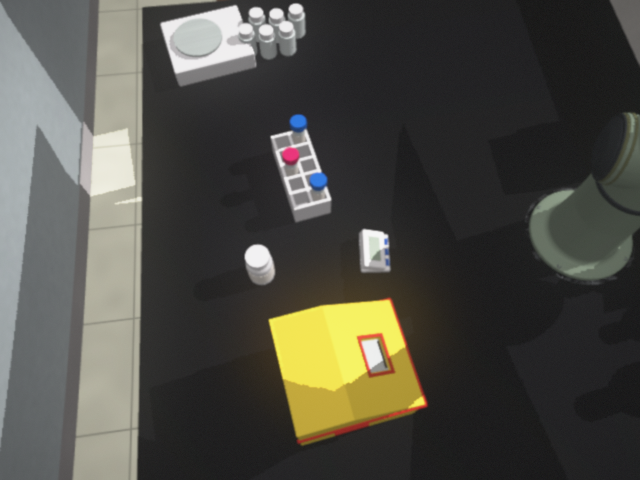

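View pics/top0.png

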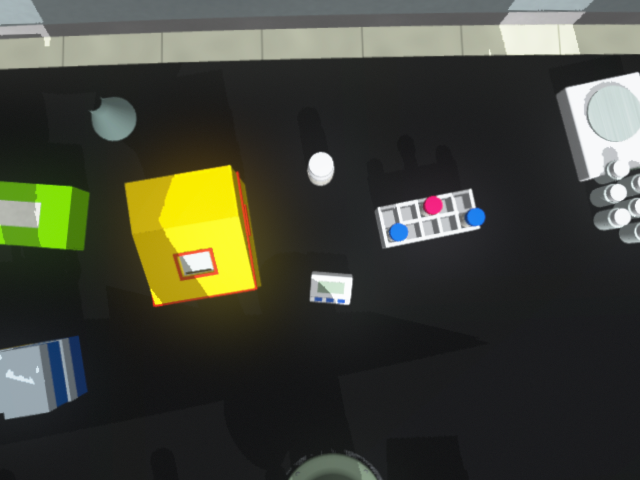

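The top view shows the magenta cap at pixel (433,205) between the blue caps at (398,232) and (475,217). The mouth is at (196,263), with the bottle at (320,168) and the timer at (331,288). Next I fit the geometry precisely.

Run:
```python
from h import *
for n in ['top','scene']:
    f=np.load(n+'0.npz');w=f['w'];hsv=cv2.cvtColor(f['px'],cv2.COLOR_RGB2HSV).astype(int)
    H,S,V=[hsv[...,i] for i in range(3)]
    ok=~np.isnan(w[...,0])
    mag=ok&(H>160)&(S>120)&(w[...,1]<-0.1)&(w[...,2]>.1)
    blue=ok&(H>95)&(H<130)&(S>120)&(w[...,1]<-0.1)&(w[...,0]>.5)&(w[...,2]>.1)
    for m,l in((mag,'mag'),(blue,'blue')):
        k,lab=cv2.connectedComponents(m.astype(np.uint8))
        for i in range(1,k):
            q=w[lab==i]
            if len(q)>20:
                q=q[q[:,2]>np.percentile(q[:,2],80)-.003]
                (c,r)=cv2.minEnclosingCircle((q[:,:2]*1000).astype(np.float32)); print(n,l,len(q),np.round(c,1),round(r,1),np.round(q.mean(0)*1000,1))
    # panel
    yel=ok&(H>18)&(H<38)&(S>120)&(w[...,2]>.12)
    q=w[yel]
    # candidate panel: ransac plane
    best=0;rng=np.random.default_rng(0)
    for _ in range(500):
        a=q[rng.choice(len(q),3,False)];nn=np.cross(a[1]-a[0],a[2]-a[0]);
        if np.linalg.norm(nn)<1e-6: continue
        nn/=np.linalg.norm(nn)
        if nn[2]<0: nn=-nn
        if abs(nn[2]-.866)>.05: continue
        inl=abs((q-a[0])@nn)<.003
        if inl.sum()>best: best=inl.sum();bi=inl
    P=q[bi];c=P.mean(0);nn=np.linalg.svd(P-c,full_matrices=False)[2][2];nn*=np.sign(nn[2])
    print(n,'panel',best,c.round(4),nn.round(3),'yaw',np.degrees(np.arctan2(-nn[1],-nn[0])))
    # rectangle of all high bin points in xy
    qb=w[ok&(H>18)&(H<38)&(S>120)&(w[...,1]>.1)&(w[...,2]>.1)]
    print('binrect',cv2.minAreaRect((qb[:,:2]*1000).astype(np.float32)))
    red=ok&((H<10)|(H>170))&(S>120)&(w[...,1]>.1)&(w[...,2]>.135)&(abs((w-c)@nn)<.012)
    k,lab,st,_=cv2.connectedComponentsWithStats(red.astype(np.uint8),connectivity=8)
    i=1+np.argmax(st[1:,4]);q=w[lab==i]
    print('bezel',len(q),cv2.minAreaRect((q[:,:2]*1000).astype(np.float32)),q.mean(0),'off',((q-c)@nn).mean())
    R=imaging
```

```text
top mag 198 [ 611.1 -206.3] 17.8 [ 610.4 -206.2  124.5]
top blue 204 [ 586.2 -287.4] 17.6 [ 585.9 -287.6  124.5]
top blue 204 [ 559.9 -137.6] 17.3 [ 560.2 -138.2  124.3]
top panel 6638 [0.5208 0.2422 0.1722] [-0.493 -0.071  0.867] yaw 8.230656744650819
binrect ((557.4793701171875, 248.91091918945312), (221.17237854003906, 193.4434356689453), 8.034496307373047)
bezel 206 ((508.3193359375, 240.1309051513672), (46.42018508911133, 69.48759460449219), 8.535863876342773) [0.50961239 0.23298335 0.16768646] off 0.00222303766476248
scene mag 138 [ 610.5 -205.9] 17.2 [ 610.6 -205.9  125.3]
scene blue 141 [ 586.3 -287.8] 18.1 [ 585.7 -287.   124.9]
scene blue 155 [ 560.2 -137.3] 17.6 [ 559.9 -137.9  124.8]
scene panel 7150 [0.5203 0.2461 0.1739] [-0.49  -0.072  0.869] yaw 8.316064630242698
binrect ((557.31396484375, 245.94088745117188), (224.37661743164062, 195.02532958984375), 8.789178848266602)
bezel 259 ((507.51727294921875, 240.12059020996094), (46.53749465942383, 70.21366882324219), 8.40290641784668) [0.50753795 0.24018615 0.16835891] off 0.0018920390087415438
```

Run:
```python
import cv2
a=cv2.imread('pics/scene0.png')[290:450,260:440];cv2.imwrite('pics/c1.png',cv2.resize(a,None,fx=3.5,fy=3.5,interpolation=2))
```

```text
(no output)
```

View pics/c1.png

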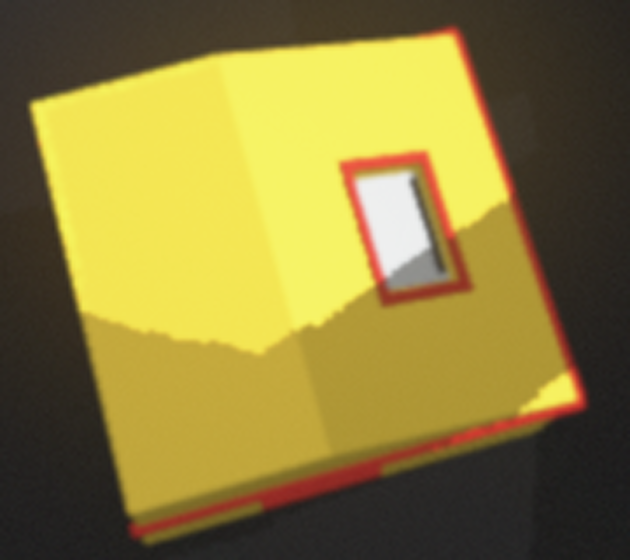

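Fits: cap at (0.611,-0.206), rack yaw about 9.9°, mouth at (0.508,0.240,0.165), bin yaw about 8.4°. Next I plan the poses and check IK.

```bash
cat >> h.py <<'E'
def ori(x,z):
    x=np.array(x,float);x/=np.linalg.norm(x);z=np.array(z,float);z-=x*(x@z);z/=np.linalg.norm(z)
    return Rn.from_matrix(np.c_[x,np.cross(z,x),z]).as_euler('xyz',degrees=True)
by=np.radians(8.4);ry=np.radians(9.9)
M=np.array([.508,.240,.165]); bx=np.array([np.cos(by),np.sin(by),0]); byy=np.array([-np.sin(by),np.cos(by),0])
d=.5*bx+np.array([0,0,-.866]); 
up=.866*bx+np.array([0,0,.5])
C=np.array([.6107,-.2062,0]); rx=np.array([np.cos(ry),np.sin(ry),0])
og={s:ori([0,0,-1],s*rx) for s in (1,-1)}
ob={s:ori(d,s*byy) for s in (1,-1)}
E
python3 - <<'E'
from h import *
for s in(1,-1):
    for z in(.2,.099,.28): print('g',s,z,np.round(solve_ik(C+[0,0,z],og[s]),1))
    for t in(-.15,-.005,.045): 
        q=solve_ik(M+d*t,ob[s]);print('b',s,t,None if q is None else np.round(q,1))
E
```

```text
g 1 0.2 [-25.2  29.9   1.7  61.8   0.   54.9]
g 1 0.099 [-25.2  34.6  -5.8  49.6   0.   54.9]
g 1 0.28 [-25.2  27.8  10.   72.1   0.   54.9]
b 1 -0.15 [ 24.  -10.1 -41.5  29.5  -7.7  13.6]
b 1 -0.005 [ 21.3   6.6 -46.9   7.2  -6.4  11.2]
b 1 0.045 [ 20.6  13.2 -47.1   0.2  -6.   10.6]
g -1 0.2 [ -25.2   29.9    1.7   61.8    0.  -125.1]
g -1 0.099 [ -25.2   34.6   -5.8   49.6    0.  -125.1]
g -1 0.28 [ -25.2   27.8   10.    72.1    0.  -125.1]
b -1 -0.15 [  24.   -10.1  -41.5   29.5   -7.7 -166.4]
b -1 -0.005 [  21.3    6.6  -46.9    7.2   -6.4 -168.8]
b -1 0.045 [  20.6   13.2  -47.1    0.2   -6.  -169.4]<stdin>:1: UserWarning: Gimbal lock detected. Setting third angle to zero since it is not possible to uniquely determine all angles.
```

```bash
python3 - <<'E' 2>/dev/null
from h import *
p=readout.state()['tool_pos']
robot.move_straight(p+[0,0,.1],feed=.25)
robot.reach(C+[0,0,.27],og[1])
robot.move_straight(C+[0,0,.16],og[1],feed=.2)
w=imaging.read_camera('wrist');save(w,'w1');t=imaging.read_camera('top');save(t,'t1')
print(readout.state()['t'],readout.state()['tool_pos'])
E
```

```text
5.2167 [ 0.61196419 -0.20663985  0.16196504]
```

View pics/w1.png

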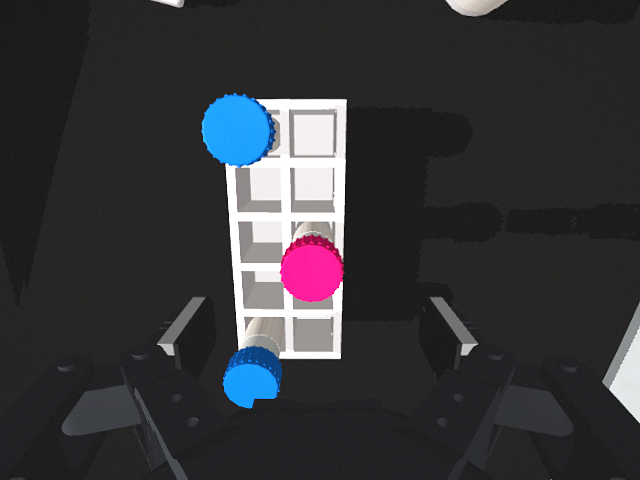

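The wrist view shows the magenta cap at (312,268), centred between the jaws at x≈205 and x≈427. I go down and grasp.

```bash
python3 - <<'E' 2>/dev/null
from h import *
print(robot.move_straight(C+[0,0,.099],og[1],feed=.12,contact_N=15))
robot.clamp(80)
s=readout.state();print(s['width'],s['tool_pos'],s['ft_force'],s['t'])
robot.move_straight(C+[0,0,.25],og[1],feed=.2)
robot.pause(.2)
s=readout.state();print(s['width'],s['tool_pos'],s['ft_force'],s['t'])
w=imaging.read_camera('wrist');save(w,'w2');t=imaging.read_camera('scene');save(t,'s2')
E
```

```text
False
0.0324165250988569 [ 0.61110989 -0.20649536  0.0999139 ] [-1.66911896 -0.47842277  6.04214352] 6.4083
0.032468674226418755 [ 0.60998442 -0.20588794  0.24839917] [-0.75569602 -0.6082866  -1.29440985] 7.5167
```

View pics/w2.png

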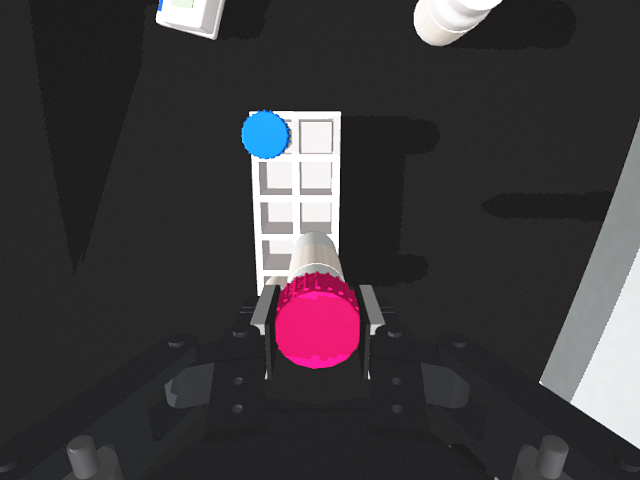

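The tube is gripped and out of the rack, with the cap at (317,330) between the pads. I move to the pre-insertion pose.

```bash
python3 - <<'E' 2>/dev/null
from h import *
robot.move_straight(C+[-.03,.0,.33],og[1],feed=.25)
robot.reach(M-d*.19,ob[1])
robot.move_straight(M-d*.11,ob[1],feed=.15)
robot.pause(.2)
s=readout.state();print(s['width'],s['tool_pos'],M-d*.11,s['ft_force'],s['t'])
for n in('wrist','scene','top'):
    w=imaging.read_camera(n);save(w,n+'3');np.savez(n+'3.npz',w=cloud(w),px=w['pixels'])
a=cv2.imread('pics/scene3.png')[260:460,240:460];b=cv2.imread('pics/top3.png')[150:350,100:320]
cv2.imwrite('pics/c3.png',cv2.resize(np.hstack([a,b]),(792,360)))
E
```

```text
0.032665651907520646 [0.45394946 0.2321781  0.26145521] [0.45359002 0.23196543 0.26026   ] [ 0.03489253 -0.33268123 -1.28638719] 10.6917
```

View pics/wrist3.png

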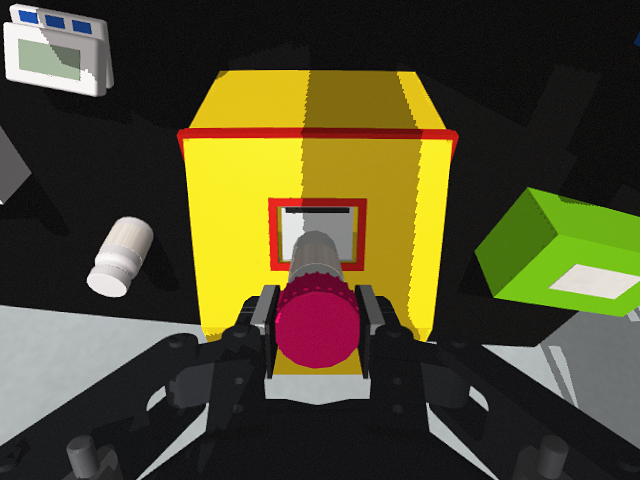

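View pics/c3.png

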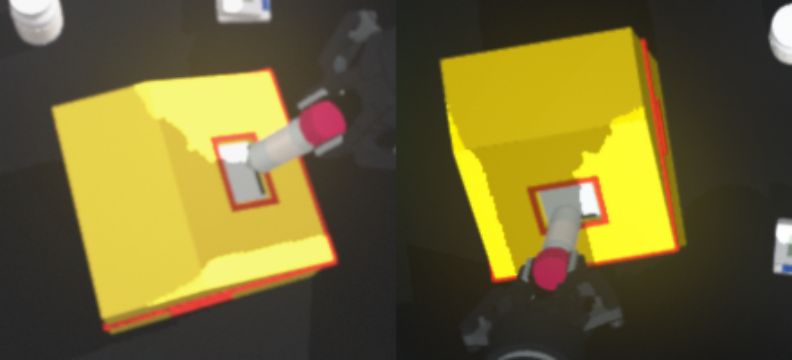

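The alignment is good: bezel centre column 317 and cap column 317 in the wrist view. I insert now with a force guard.

```bash
python3 - <<'E' 2>/dev/null
from h import *
for t in(-.06,-.03,-.008):
    r=robot.move_straight(M+d*t,ob[1],feed=.06,contact_N=28)
    s=readout.state();print(t,r,s['width'],((s['tool_pos']-M)@d).round(4),((s['tool_pos']-M)@up).round(4),s['ft_force'].round(1),s['t'])
    if r:break
for n in('wrist','scene'):
    w=imaging.read_camera(n);save(w,n+'4')
E
```

```text
-0.06 False 0.03229189368252613 -0.0588 -0.0027 [-5.  -0.4  2.2] 11.825
-0.03 False 0.03232186964927083 -0.0286 -0.0044 [-4.2 -0.6 -5.1] 12.475
-0.008 False 0.03272452495543354 -0.0075 -0.002 [-4.  -0.  -7.1] 12.9917
```

View pics/wrist4.png

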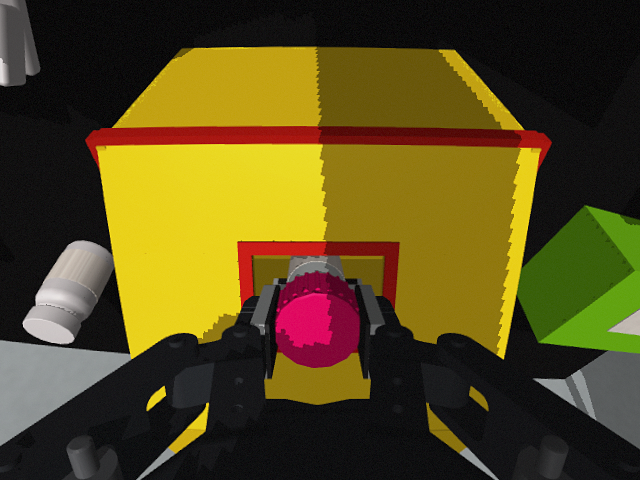

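View pics/scene4.png

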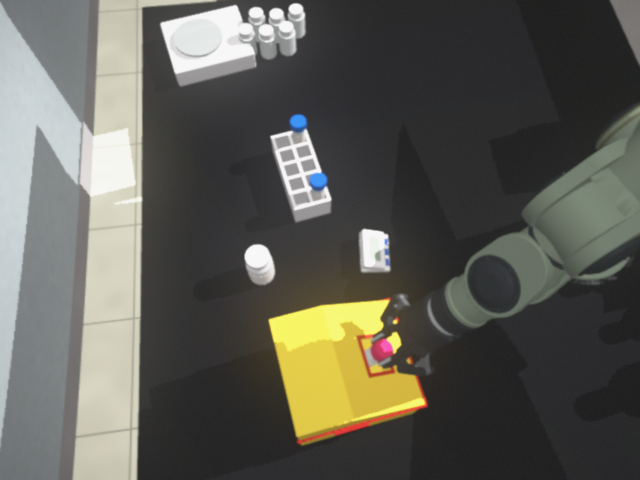

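The tube is in to the finger limit and the forces are small. I release, back off and look.

```bash
python3 - <<'E' 2>/dev/null
from h import *
robot.open_gripper()
robot.move_straight(M-d*.12,ob[1],feed=.15)
robot.clamp(40)
s=readout.state();print(s['width'],s['tool_pos'],s['ft_force'].round(1),s['t'])
for n in('wrist','scene','top'):
    w=imaging.read_camera(n);save(w,n+'5');W=cloud(w);np.savez(n+'5.npz',w=W,px=w['pixels'])
    hsv=cv2.cvtColor(w['pixels'],cv2.COLOR_RGB2HSV).astype(int)
    ok=~np.isnan(W[...,0])&(hsv[...,0]>160)&(hsv[...,0]<177)&(hsv[...,1]>120)&(W[...,1]>.15)&(np.linalg.norm(W-M,axis=2)<.1)
    q=W[ok]
    if len(q)>5:
        e=np.c_[(q-M)@bx,(q-M)@byy,q[:,2]];print(n,len(q),'bin-frame rel mouth x,y; z',np.percentile(e,[3,50,97],axis=0).round(4).tolist())
        top=e[e[:,2]>np.percentile(e[:,2],70)-.006]
        c=top.mean(0);print(c.round(4),np.linalg.svd(top-c)[2][2].round(3),'d-depth',np.percentile((q-M)@d,[2,98]).round(4))
E
```

```text
0.00031589423618924833 [0.448678   0.2312591  0.26899285] [ 0.6  1.3 -0.6] 15.325
wrist 2004 bin-frame rel mouth x,y; z [[-0.019, -0.0177, 0.1733], [-0.0099, -0.0019, 0.1904], [0.0111, 0.0136, 0.1926]]
[-0.0051 -0.0019  0.1907] [-0.13  -0.008  0.991] d-depth [-0.0305 -0.0134]
scene 331 bin-frame rel mouth x,y; z [[-0.0128, -0.0147, 0.1875], [0.0023, 0.0, 0.1912], [0.0167, 0.0144, 0.1945]]
[ 0.0021 -0.0002  0.1913] [ 0.051  0.013 -0.999] d-depth [-0.0292 -0.0119]
top 277 bin-frame rel mouth x,y; z [[-0.012, -0.0162, 0.1865], [0.002, -0.0022, 0.1907], [0.0161, 0.0121, 0.1941]]
[ 0.0021 -0.002   0.1907] [ 0.097  0.033 -0.995] d-depth [-0.0278 -0.0138]
```

View pics/wrist5.png

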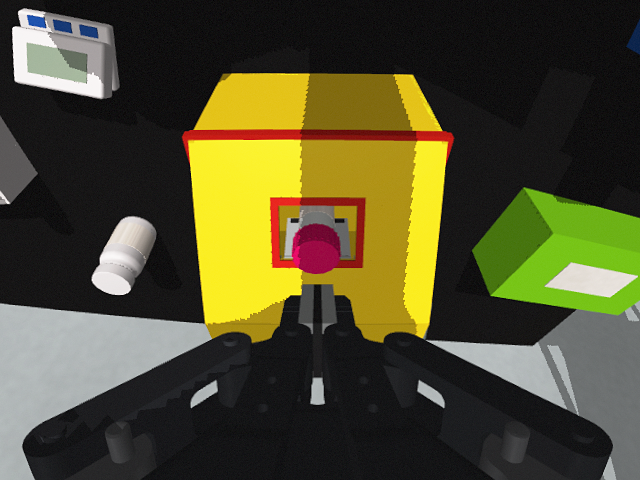

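View pics/scene5.png

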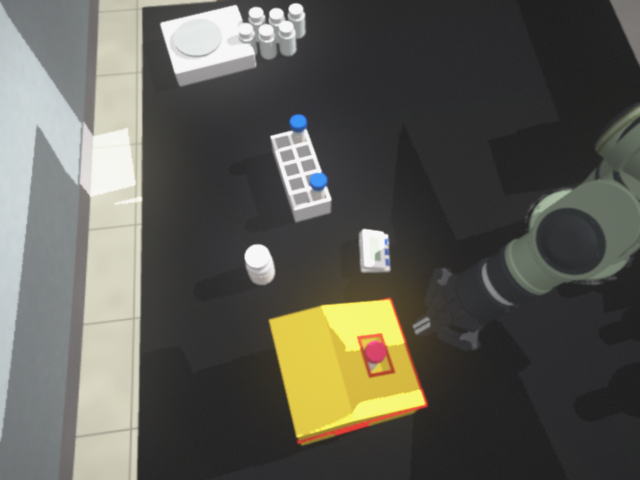

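The wrist view shows the tube pinched nearly upright, cap at (317,250), top centre about 2 mm behind the mouth centre at z≈0.191. I push with shut fingers along the way in; they should meet the cap's front half and turn the tube back into line.

```bash
python3 - <<'E' 2>/dev/null
from h import *
o=up*.005
robot.move_straight(M+o-d*.045,ob[1],feed=.1,contact_N=15)
for t in(-.03,-.02,-.01,0,.01,.02):
    r=robot.move_straight(M+o+d*t,ob[1],feed=.04,contact_N=25)
    s=readout.state();e=s['tool_pos']-M;print(t,r,(e@d).round(4),(e@up).round(4),(e@byy).round(4),s['ft_force'].round(1),s['t'])
    if r:break
for n in('wrist','scene'):
    w=imaging.read_camera(n);save(w,n+'6')
E
```

```text
-0.03 False -0.0298 0.0047 -0.0 [-0.7 -0.9 -0.1] 16.9
-0.02 False -0.0199 0.0049 -0.0001 [ 0.3  0.3 -0.4] 17.3
-0.01 False -0.0097 0.0048 -0.0001 [ 0.4 -0.1 -0.6] 17.7
0 False 0.0002 0.0048 -0.0001 [-0.  -0.2 -0.5] 18.1
0.01 False 0.0101 0.005 -0.0001 [ 0.4  0.3 -0.4] 18.5
0.02 False 0.0202 0.0049 -0.0001 [-0.2 -0.4 -0.4] 18.9
```

View pics/wrist6.png

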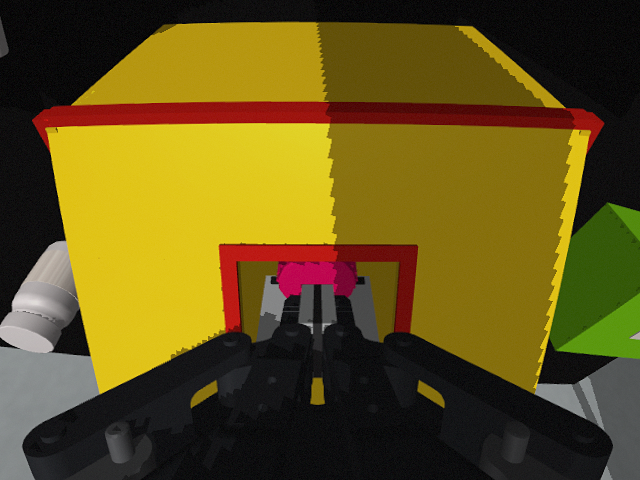

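```bash
python3 - <<'E' 2>/dev/null
from h import *
t=imaging.read_camera('top');save(t,'top6')
w=imaging.read_camera('wrist');W=cloud(w);hsv=cv2.cvtColor(w['pixels'],cv2.COLOR_RGB2HSV).astype(int)
m=~np.isnan(W[...,0])&(hsv[...,0]>160)&(hsv[...,0]<177)&(hsv[...,1]>120)&(np.linalg.norm(W-M,axis=2)<.1)
q=W[m]-M;print(len(q),[np.percentile(q@a,[3,50,97]).round(4) for a in(d,up,byy)])
a=cv2.imread('pics/scene6.png')[300:450,270:470];b=cv2.imread('pics/top6.png')[200:350,120:320]
cv2.imwrite('pics/c6.png',cv2.resize(np.hstack([a,b]),(800,300),interpolation=2))
cv2.imwrite('pics/c6w.png',cv2.resize(w['pixels'][220:370,210:430,::-1],(792,540),interpolation=2))
E
```

```text
2387 [array([0.0109, 0.0162, 0.0213]), array([-0.0171, -0.0096,  0.0008]), array([-0.0177, -0.0012,  0.0151])]
```

View pics/c6.png

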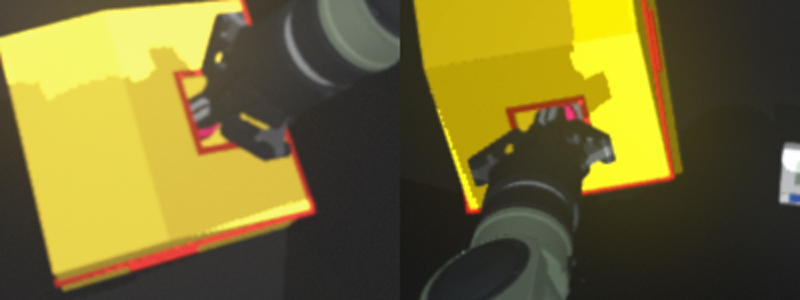

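View pics/c6w.png

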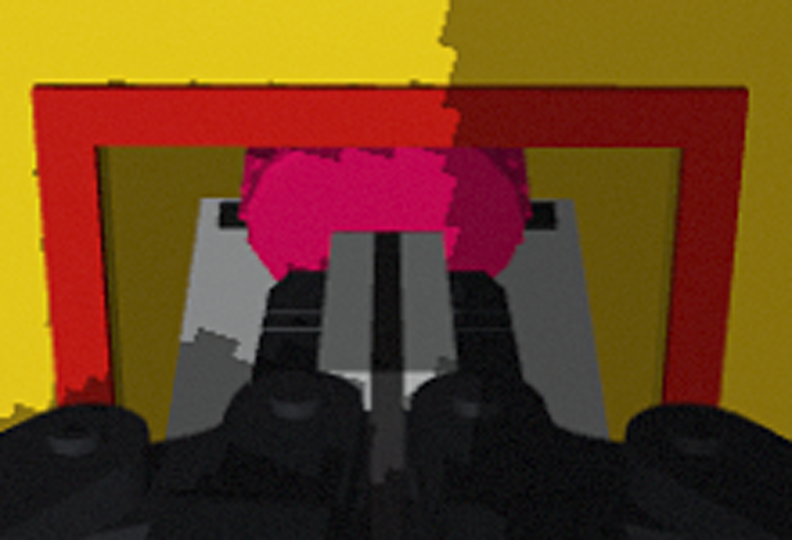

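The cap top is now 11–21 mm inside the panel, riding on the lip, with the finger tips on it. I continue.

```bash
python3 - <<'E' 2>/dev/null
from h import *
o=up*.003
for t in(.026,.032,.037):
    r=robot.move_straight(M+o+d*t,ob[1],feed=.03,contact_N=20)
    robot.pause(.2)
    s=readout.state();e=s['tool_pos']-M;print(t,r,(e@d).round(4),(e@up).round(4),s['ft_force'].round(1),s['t'])
    if r:break
w=imaging.read_camera('wrist');save(w,'wrist7');t=imaging.read_camera('scene');save(t,'scene7')
E
```

```text
0.026 False 0.0261 0.0027 [-2.3  0.4  0.6] 19.6583
0.032 False 0.0321 -0.0003 [-8.  -0.9  4.2] 20.2083
0.037 False 0.0372 -0.0004 [-7.7 -1.2  3. ] 20.725
```

View pics/wrist7.png

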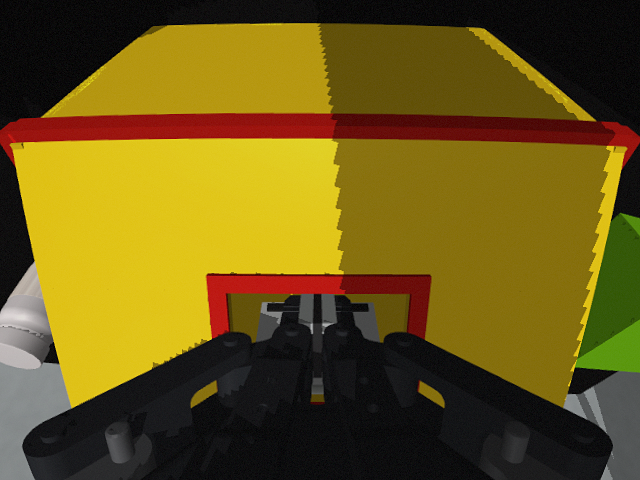

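No magenta is visible, so the tube has dropped in and the flap rests on the fingers. I withdraw along the same line.

```bash
python3 - <<'E' 2>/dev/null
from h import *
robot.move_straight(M+up*.002-d*.02,ob[1],feed=.06)
robot.move_straight(M-d*.16,ob[1],feed=.15)
s=readout.state();print(s['tool_pos'],s['ft_force'].round(1),s['t'])
for n in('wrist','scene','top'):
    p=imaging.read_camera(n);save(p,n+'8');w=cloud(p)
    for t in ['spent_mid','blue_a_mid','bin','flap','timer_mid','bottle_mid']:
        for r in imaging.outline_of(p,t)[:2]:
            q=w[r['mask']];q=q[~np.isnan(q[:,0])]
            print(n,t,round(r['confidence'],2),np.round(r['extent']),np.round(np.median(q,0),3))
E
```

```text
[0.42867408 0.22815439 0.30272027] [0.7 0.2 0.8] 23.0083
wrist blue_a_mid 0.47 [  1. 158.   7. 171.] [ 0.559 -0.126  0.063]
wrist bin 0.76 [200.  83. 437. 340.] [0.487 0.235 0.154]
wrist flap 0.6 [289. 197. 349. 247.] [0.508 0.239 0.161]
wrist timer_mid 0.94 [ 42.  23. 143. 103.] [ 0.445 -0.004  0.03 ]
wrist bottle_mid 0.78 [111. 213. 168. 287.] [0.677 0.013 0.069]
scene spent_mid 0.65 [242. 246. 273. 284.] [0.698 0.019 0.093]
scene blue_a_mid 0.62 [307. 174. 324. 204.] [ 0.562 -0.131  0.12 ]
scene bin 0.95 [267. 302. 427. 445.] [0.566 0.26  0.196]
scene bin 0.16 [243. 248. 274. 283.] [0.698 0.019 0.096]
scene flap 0.73 [365. 339. 391. 373.] [0.508 0.24  0.16 ]
scene timer_mid 0.69 [361. 231. 393. 275.] [ 0.458 -0.002  0.032]
scene bottle_mid 0.67 [243. 243. 275. 284.] [0.698 0.019 0.093]
top blue_a_mid 0.83 [385. 220. 410. 242.] [ 0.56  -0.135  0.123]
top bin 0.87 [125. 163. 263. 308.] [0.561 0.241 0.19 ]
top flap 0.6 [179. 252. 212. 274.] [0.511 0.24  0.16 ]
top timer_mid 0.9 [309. 273. 354. 302.] [ 0.456 -0.009  0.032]
top bottle_mid 0.75 [309. 151. 333. 187.] [0.693 0.008 0.1  ]
```

View pics/wrist8.png

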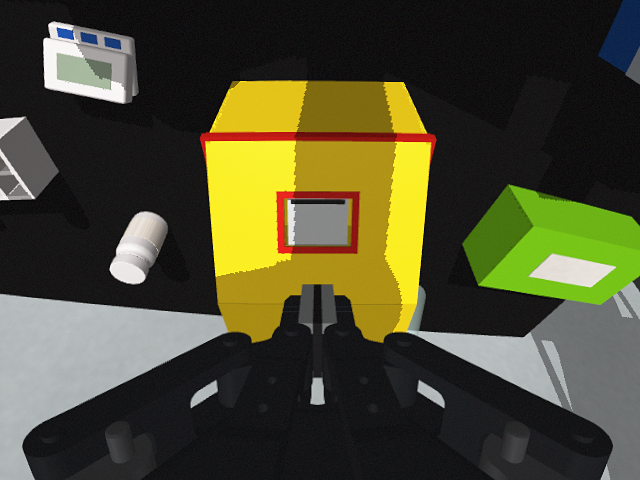

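View pics/scene8.png

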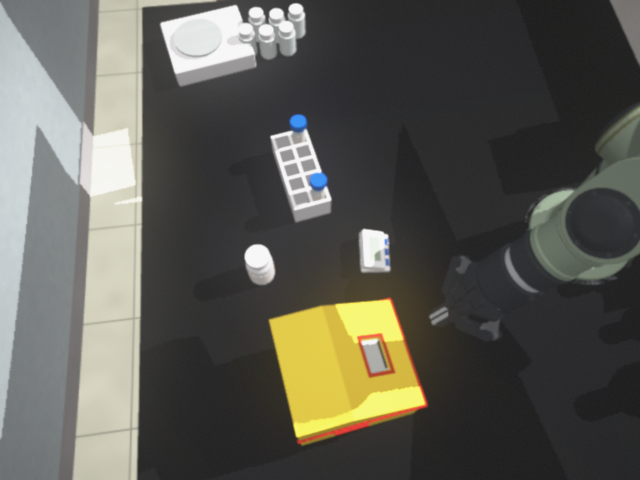

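The flap is back at its starting position (z≈0.16 m) with the same slit showing. No tube is visible outside, and the bystanders haven't moved. I hand it in.

```bash
python3 - <<'E' 2>/dev/null
from h import *
robot.pause(.5)
print(robot.finish_job(),readout.state()['t'])
E
```

```text
the job is handed in; nothing more can be done
the job is handed in; nothing more can be done
```

I lifted the magenta-capped tube out of the rack by its cap and pushed it square through the bin's flap as far as the fingers could go. Then I let go and pushed it the rest of the way with shut fingers, until the tips were about 37 mm inside the panel. I handed the job in after about 23.5 s, and no verdict was reported.

- **Tube:** in the last pictures it was no longer visible outside the bin or in the mouth. I could not see inside the bin, so where it came to rest is inferred from that.
- **Flap:** its position in the top and scene views was within 1 mm of where it started. I did not measure its angle directly.
- **Bin and bystanders:** the bin, timer, bottle and the blue-capped tube I measured again were within about 1 mm of their first positions in the top view. The other blue-capped tube I only checked by eye; it still stands in its cell.
- **Forces:** the wrist readings I printed stayed under about 10 N, and none of the force stops tripped. During the first part of the final push they read close to zero, although the pictures showed the cap moving in.
- **Disagreement:** the network reported "spent_mid" once in the last scene picture (confidence 0.65). It lay exactly on the bottle, so it was a false report.

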